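# Screw the hose elbow into the port held in the tilted vise

## Robot

A 6-joint arm with a two-finger parallel gripper is mounted at the origin on the work surface. World frame = base frame: x ahead of the robot, y to its left, z up, the work surface at z = 0. Lengths are in m, angles in rad, forces in N, time in s.
With the tool pointing down it reaches from about 0.325 to 0.875 m from the base axis. Payload 4.4 kg.
Tool frame: the origin (TCP) lies on the centre line of the jaws, within the pads' length; the fingertips stand 25 mm ahead of it and the grasp point (between the pads) lies 6 mm ahead of it; z points along the fingers, y is the line along which they close (so a half turn about z gives the same grasp; the last joint's range is limited). The gripper opens to 85 mm and grips with 20 to 120 N. Pads are 22 mm wide; open, the fingers measure 114 mm over their backs; the gripper's body (76 mm by 85 mm) begins 54 mm behind the grasp point. The pads swing forward as they close: fully open they stand 13 mm farther back than shut.
Start: joints at [0.981, 0.207, 1.542, -0, 1.393, -0.15], TCP at [0.245, 0.52, 0.256] pointing down, gripper open.
Joint ranges: [-2.73, 2.73], [-0.86, 2.22], [0.23, 2.46], [-1.11, 4.25], [0.08, 2.63], [-2.82, 2.82]. Speed limits (rad/s): [2.79, 2.79, 3.14, 3.14, 3.14, 3.14].

## Interface

Orientations are given as a unit quaternion [w, x, y, z].
In Python, from plant import sense, optics, order gives the robot as it stands. The module is installed in compiled form; this text tells all that it offers.
- The arm moves only by the shell command python3 -m pendant 'ROWS'. ROWS is JSON, one flat list of numbers, 7 for each row, row after row: the shift along the tool's x, y, z in cm, then the turn, a rotation vector about the tool's x, y, z in degrees, then the opening, from -1 (shut) to 1 (fully open). A call has exactly 10 rows; each row shifts and turns the commanded pose from where the row before left it, along the tool's axes as they then stand; what a row does not reach is not made up. A row lasts 1/8 s, in which the tool goes at most 62.5 mm and 10.7 degrees, less where a joint would pass 70% of its speed; a pose out of reach is approached as far as the arm can. A call is refused whole if a number of a shift passes 6.25 or a number of a turn 10.7, either way. A call with a gripper value outside its range is refused whole. The fingers move at their own pace and stop on an object; the grip force is fixed at half the most. Time passes only in rows, so rows that do not move let the fingers close, or fill a call up. It gives the time, the measured TCP pose, the force, the opening and the grip force at its end, in the units of the state.
- sense(): the state, without advancing time (a new reading comes with each control period).
- optics.read_camera(name): name is "side" or "top" or "wrist"; returns a dict with "frame" (400x640x3 uint8, blue, green, red), "fx", "fy", "cx", "cy" (pixels), "R" (3x3) and "t" (3): a world point X has camera coordinates R X + t; the wrist camera has in their place "tool_from_camera" (4x4, takes a point from camera to tool coordinates, whose origin is the TCP and whose axes are the flange's). Camera axes: x right, y down, z forward; pixel columns grow to the right and rows downward; lengths in m; the calibration is good to about 2 mm. A picture is of the moment at which its call begins: read the wrist's pose just before it. There is no depth.
- order.sign_off(): hands the job in; it is judged then, once.
The state is a dict: "t": time; "qpos": joint angles; "joint_vel": joint speeds; "effort": joint torques, N m; "ee_pos": TCP position; "orientation": TCP orientation; "ft_force": force on the tool from outside, world axes, zero at the start; "ft_torque": the same for the moment, N m; "width": finger opening in m; "grip_force": force on a finger pad.
Only numpy, scipy, OpenCV 4.12 (cv2) and the standard library are available. Lean on these libraries where they do the work, as an engineer would, in place of code of your own. Each camera call takes 0.05 s, during which the arm holds its last target. There are 200 camera calls.

## Task

Take the brass hose elbow from the grey parts tray, set it upright along the axis of the brass port clamped in the tilted blue vise so that its two lugs drop into the port's slots with the hose tail pointing away from the robot, about a quarter turn short of the yellow mark, and screw it clockwise: the resistance rises as it bites on the rubber seal; stop with the hose tail pointing along the yellow mark, without turning it past. Let go and leave the other things on the table as they are.

Things in the scene. Friction and masses are not known exactly. Their poses are not given: they have to be found in the camera images.
- elbow: Brass hose elbow, 94 mm tall, 0.22 kg nominal, standing on its foot in the tray. Origin: centre of the underside of its foot; z up along the shank, x along the hose tail. Shank: round, 30 mm across, z 0 to 30 mm (foot tapered: 23 mm across at the bottom, full at z = 6 mm), then a thinner neck, 26 mm across, z 30 to 58 mm, then the square boss.
- boss (a point): Middle of the elbow's square top boss, the place to grip: 24 x 24 mm, sides parallel to the elbow's x and y, 36 mm tall (z 58 to 94 mm in the elbow's frame, this point at 76 mm).
- lugs (a point): On the elbow's axis at the height of its two round lugs, z = 9 mm. They are 7 mm thick and stick out of the shank along the elbow's +x (same way as the hose tail) and -x, tips 21 mm from the axis.
- outlet (a point): Open end of the elbow's hose tail: x = 62 mm, z = 44 mm in the elbow's frame. The tail is 19 mm across its ridges.
- port (a point): Centre of the rim of the brass port in the vise; it stays put. z: the port's axis, out of the mouth, leaning 30 degrees from vertical towards the robot's side; x: away from the robot and up; -y: to the yellow mark. Sleeve 59 mm across outside, 34 mm opening; its flat rim is broken by two opposite slots about 13 mm wide for the lugs. Jaws and mark lie below the rim plane, above it all is free.
- mark (a point): Point in the rim plane over the yellow bar on the vise, 55 mm from the port's axis, in the port's -y direction. The hose tail must end pointing this way from the axis. The slots' angle differs every time and is not given: looking into the mouth, the slot on the side away from the robot lies 68 to 108 degrees anticlockwise from the mark.
- seat (a point): Top of the sprung rubber seal inside the port, on its axis, 17.5 mm below the rim; axes as port. With the lugs resting on the rim the elbow's foot is only 5.5 mm below the rim; with the lugs in the slots the foot reaches this seal, which gives way at about 3 N and then 4.5 N per mm (8 mm travel).
- head: Tilted vise head with steel jaws holding the port; origin on the port's axis 36 mm below the rim, axes as port. With its lugs down the slots the elbow turns clockwise only (looking into the mouth). The thread draws it down 0.06 mm per degree from 19 degrees on; some 50 degrees from the slot it bites on the seal: pushing back (up to 18 N) and torque (0.1 to 0.3 N m) grow; hard stop near 140. It stays as left.
- tray: Grey open parts tray 170 x 140 x 28 mm, walls and floor 4 mm; origin at the centre of its underside. The elbow stands on its floor.
- vise: Blue round-based bench vise with a tilted head, fixed to the table, about 135 mm high at the rim; origin at the centre of its underside, base 116 mm across.
- nipple: Spare steel nipple lying in the tray, 66 mm long, 22 mm thick; leave it.
- screwdriver: Blue screwdriver, 190 mm, lying on the table near the robot; leave it.
- glue: White glue bottle, 52 mm across, 120 mm tall; leave it.
- servo_board: Servo on a small wooden board 50 x 170 mm, 54 mm tall; leave it.
Mind the look-alikes: they are no part of the job. Of the things that look like the elbow, the middle-sized one is meant.

How it is judged:
On the way:
1. the elbow's lugs have dropped into the port's slots, hose tail well short of the mark (z of elbow in the frame of port below -0.0155 m and x of elbow in the frame of port between -0.006 and 0.006 m and y of elbow in the frame of port between -0.006 and 0.006 m and x of outlet in the frame of port above 0.045 m).
At the end, for the whole second after the job is handed in: The elbow is screwed down in the port (foot at least 16.5 mm below the rim plane, within 6 mm of the port's axis, axis within 0.1 rad of the port's), its hose tail pointing along the mark (end within 10 mm sideways, about 9 degrees), at rest and released (z of elbow in the frame of port below -0.0155 m and x of elbow in the frame of port between -0.006 and 0.006 m and y of elbow in the frame of port between -0.006 and 0.006 m and z of elbow in the frame of port below -0.0165 m and angle between the z axis of elbow and the z axis of port, either way round below 0.1 rad and x of outlet in the frame of port between -0.01 and 0.01 m and y of outlet in the frame of port below -0.04 m and linear speed of elbow below 0.01 m/s and contact force between the fingers and elbow below 0.1 N); the robot touches nothing.
It fails at once if the elbow in the port is turned past the mark by more than about 17 degrees (z of elbow in the frame of port below -0.0155 m and x of elbow in the frame of port between -0.006 and 0.006 m and y of elbow in the frame of port between -0.006 and 0.006 m and x of outlet in the frame of port below -0.018 m and y of outlet in the frame of port below -0.01 m).
It fails at once if a bystander (nipple, screwdriver, glue, servo board) is moved more than 30 mm (distance of any of nipple, screwdriver, glue, servo_board from where it was at the start of the episode above 0.03 m).
It also fails if it takes over 58 s, if anything falls off the work surface, if the arm or the gripper's body presses on something with over 40 N, if the wrist force passes 120 N, or if a joint passes its speed limit or range.

## Working session

There is one attempt and no reset: what is moved stays moved. The work goes in short steps, Python scripts to look and compute and a shell command to move; the robot and the scene stay as the last step left them, time stands still between calls to the robot, and variables do not carry over. Pictures are saved under pics/ and viewed, at most 10 in all, crops included, and the job is handed in when it is done.

```bash
ls; mkdir -p pics; python3 - <<'E'
from plant import sense, optics
import cv2, numpy as np
s=sense(); print(s['t'],s['ee_pos'],s['orientation'],s['width'])
for n in ['top','side','wrist']:
    c=optics.read_camera(n); cv2.imwrite(f'pics/{n}0.png',c['frame'])
    print(n,{k:np.round(np.array(v),4).tolist() for k,v in c.items() if k!='frame'})
E
```

```text
pics
0.0 [0.24445892 0.51968346 0.25511728] [-4.02371734e-04  2.18142383e-01  9.75916284e-01 -1.07029426e-03] 0.08557904727492799
top {'fx': 377.112, 'fy': 377.112, 'cx': 315.2544, 'cy': 200.818, 'R': [[0.0011, -0.9999, -0.0127], [-0.9875, 0.0009, -0.1574], [0.1574, 0.0127, -0.9875]], 't': [0.0117, 0.6088, 0.6559]}
side {'fx': 363.852, 'fy': 363.852, 'cx': 324.2455, 'cy': 196.9194, 'R': [[0.9982, -0.0602, -0.0054], [-0.0452, -0.6838, -0.7283], [0.0402, 0.7272, -0.6853]], 't': [-0.5869, 0.1148, 0.8157]}
wrist {'fx': 335.1407, 'fy': 335.1407, 'cx': 331.3911, 'cy': 198.0933, 'tool_from_camera': [[0.0005, -0.9591, -0.2832, 0.072], [1.0, 0.0004, 0.0003, -0.0003], [-0.0002, -0.2832, 0.9591, -0.1192], [0.0, 0.0, 0.0, 1.0]]}
```

View pics/top0.png

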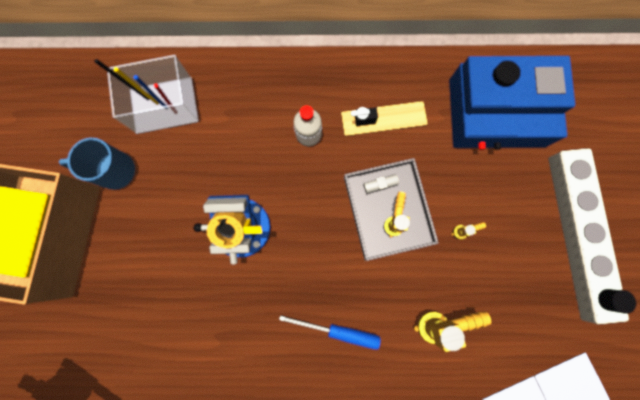

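View pics/side0.png

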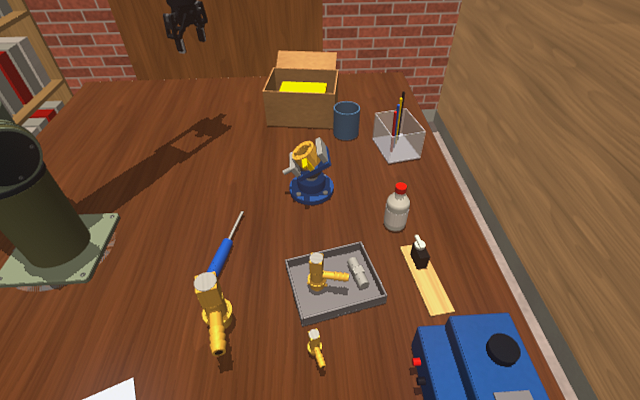

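Top view: elbow boss near (401,222), tail to about (401,195), port near (228,231) with the yellow mark to its right. In the side view the boss is near (316,258) and the port near (304,152). I'll enlarge both areas next.

```bash
cat > h.py <<'E'
import cv2, numpy as np
from scipy.spatial.transform import Rotation as Ro
from plant import sense, optics
def tool(s=None):
    s=s or sense(); w,x,y,z=s['orientation']; T=np.eye(4); T[:3,:3]=Ro.from_quat([x,y,z,w]).as_matrix(); T[:3,3]=s['ee_pos']; return T
def cam(n):
    """camera dict with R,t world->cam"""
    T=tool(); c=optics.read_camera(n)
    if n=='wrist':
        M=np.linalg.inv(T@np.array(c['tool_from_camera'])); c['R'],c['t']=M[:3,:3],M[:3,3]
    c['R']=np.array(c['R']);c['t']=np.array(c['t']);return c
def ray(c,p):
    d=c['R'].T@np.array([(p[0]-c['cx'])/c['fx'],(p[1]-c['cy'])/c['fy'],1]); return -c['R'].T@c['t'], d/np.linalg.norm(d)
def atz(c,p,z):
    o,d=ray(c,p); return o+d*(z-o[2])/d[2]
def tri(*cp):
    A=0;b=0;L=[ray(c,p) for c,p in cp]
    for o,d in L: P=np.eye(3)-np.outer(d,d); A=A+P; b=b+P@o
    X=np.linalg.solve(A,b); return X,[np.linalg.norm(np.cross(X-o,d)) for o,d in L]
def proj(c,X):
    q=(c['R']@np.atleast_2d(X).T).T+c['t']; return np.c_[c['fx']*q[:,0]/q[:,2]+c['cx'],c['fy']*q[:,1]/q[:,2]+c['cy']]
E
python3 - <<'E'
import cv2, numpy as np
t=cv2.imread('pics/top0.png');s=cv2.imread('pics/side0.png')
def cr(im,x,y,w,h): 
    return cv2.resize(im[y:y+h,x:x+w],(400,300),interpolation=cv2.INTER_CUBIC)
# each 80x60 => x5
o=np.vstack([np.hstack([cr(t,360,180,80,60),cr(t,190,195,80,60)]),np.hstack([cr(s,280,240,80,60),cr(s,270,130,80,60)])])
cv2.imwrite('pics/z0.png',o)
E
```

```text
(no output)
```

View pics/z0.png

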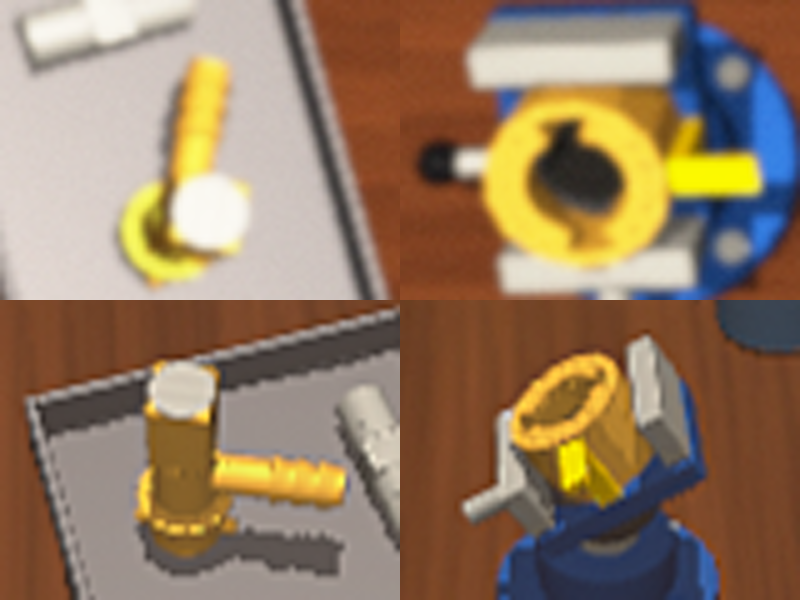

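```bash
python3 - <<'E'
from h import *
t=cam('top');s=cam('side')
f=lambda x,y,ox,oy:np.array([ox+(x+.5)/5-.5,oy+(y+.5)/5-.5])
B=tri((t,f(210,212,360,180)),(s,f(184,88,280,240)));print('bosstop',B)
O=tri((t,f(211,67,360,180)),(s,f(340,188,280,240)));print('outlet',O)
bt=atz(t,f(210,212,360,180),.098);print(bt,atz(s,f(184,88,280,240),.098));
o1=atz(t,f(211,67,360,180),.048);print(o1,o1-bt,np.linalg.norm((o1-bt)[:2]),np.degrees(np.arctan2(*(o1-bt)[1::-1])))
P,e=tri((t,f(177,180,190,195)),(s,f(166,103,270,130)));print('port',P,e)
M,e2=tri((t,f(265,182,190,195)),(s,f(170,145,270,130)));print('mark inner?',M)
for yaw in (-15,-10,-5,0,5,10,15):
  a=np.radians(yaw);h=np.array([np.cos(a),np.sin(a),0]);z=-.5*h+np.array([0,0,.866]);x=.866*h+np.array([0,0,.5]);y=np.cross(z,x)
  R=np.c_[x,y,z]
  th=np.linspace(0,2*np.pi,8,endpoint=False)
  def on(c,p):
    o,d=ray(c,p);X=o+d*(z@(P-o))/(z@d);return R.T@(X-P)
  out=[]
  for p in [(160,125),(185,240)]:
    q=on(t,f(*p,190,195));out+=[np.round(q[:2]*1000,1).tolist(),round(np.degrees(np.arctan2(q[1],q[0])),1)]
  m=proj(t,P+.055*-y-.012*z)[0];print(yaw,out,'mark px crop',(m-[190,195]+.5)*5+[400,0],(proj(s,P-.055*y-.012*z)[0]-[270,130]+.5)*5+[400,300])
E
```

```text
bosstop (array([ 0.56486943, -0.13681435,  0.09795066]), [np.float64(0.0008841703636577321), np.float64(0.0008841703636577473)])
outlet (array([ 0.62382893, -0.14997682,  0.04784154]), [np.float64(0.0003147295800094339), np.float64(0.00031472958000959344)])
[ 0.56397934 -0.13686713  0.098     ] [ 0.56574738 -0.13671739  0.098     ]
[ 0.62348149 -0.14995476  0.048     ] [ 0.05950215 -0.01308763 -0.05      ] 0.060924474090616666 -12.404807256063304
port [0.54701088 0.15869602 0.12727265] [np.float64(0.00011040019862866457), np.float64(0.00011040019862879681)]
mark inner? [0.54744036 0.13062487 0.12340669]
-15 [[17.8, 8.2], np.float64(24.8), [-21.2, -5.7], np.float64(-164.9)] mark px crop [748.31188702 208.05785247] [550.93561335 493.32059729]
-10 [[18.6, 6.8], np.float64(20.0), [-21.7, -4.0], np.float64(-169.5)] mark px crop [750.24722811 193.60500736] [561.43878785 493.60191553]
-5 [[19.1, 5.3], np.float64(15.4), [-22.0, -2.3], np.float64(-173.9)] mark px crop [750.92107415 179.1033576 ] [571.98938068 493.30578983]
0 [[19.6, 3.7], np.float64(10.8), [-22.1, -0.7], np.float64(-178.3)] mark px crop [750.3328358  164.66371678] [582.49549157 492.43503943]
5 [[19.8, 2.2], np.float64(6.4), [-22.1, 1.0], np.float64(177.4)] mark px crop [748.49155652 150.39562629] [592.86582566 490.99810586]
10 [[20.0, 0.7], np.float64(2.0), [-21.9, 2.7], np.float64(173.1)] mark px crop [745.41570518 136.4065371 ] [603.01077249 489.00892396]
15 [[20.0, -0.8], np.float64(-2.4), [-21.6, 4.3], np.float64(168.8)] mark px crop [741.13290147 122.80103113] [612.84344707 486.4867092 ]
```

```bash
python3 -m pendant '[0,0,0,0,0,-6.4,1, 0,0,0,0,0,-6.4,1, -3.97,-3.73,0.3,0,0,0,1, -3.97,-3.73,0.3,0,0,0,1, -3.97,-3.73,0.3,0,0,0,1, -3.97,-3.73,0.3,0,0,0,1, -3.97,-3.73,0.3,0,0,0,1, -3.97,-3.73,0.3,0,0,0,1, -3.97,-3.73,0.3,0,0,0,1, -3.97,-3.73,0.3,0,0,0,1]'
python3 - <<'E'
from h import *
s=sense();print(s['qpos'],s['joint_vel'],s['ee_pos'])
import pickle
c=cam('wrist');c2=cam('wrist');pickle.dump(c2,open('w1.pkl','wb'))
p=proj(c2,[.547,.1587,.1273])[0];print(p)
x,y=(p-[80,60]).astype(int);x=max(0,x);y=max(0,y)
print(x,y);cv2.imwrite('pics/w1.png',cv2.resize(c2['frame'][y:y+120,x:x+160],None,fx=5,fy=5,interpolation=cv2.INTER_CUBIC))
E
```

```text
t: 1.5
ee_pos: [0.4917, 0.1591, 0.2323]
orientation: [0.0, 0.108, 0.994, 0.0]
ft_force: [0.4, 0.9, -0.7]
width: 0.0853
grip_force: 0.0
[ 1.45165792e-01  1.04185352e-01  1.71042212e+00  1.62501617e-04
  1.32649388e+00 -1.20912085e+00] [-0.79414702  0.24836863 -0.21970181  0.00272285 -0.03288352 -0.78752193] [0.4917342  0.15905133 0.23231102]
[354.2476088  268.65315455]
274 208
```

View pics/w1.png

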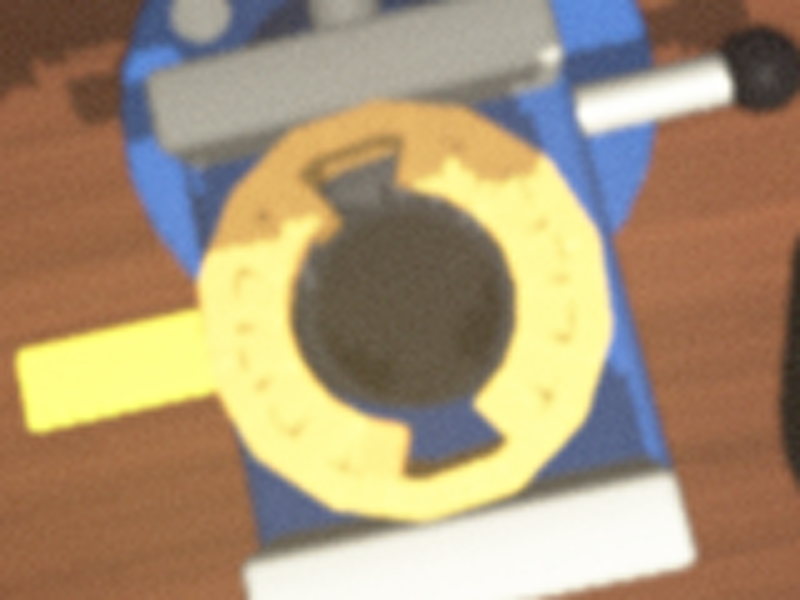

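The close view shows the rim centre at crop (405,311). The far slot is at (455,440), the near slot at (358,185), and the yellow bar runs left from (205,352) to (25,390). That puts the slot about 98° anticlockwise from the mark, which fits the stated range.

```bash
cat > g.py <<'E'
from h import *
import pickle
c=pickle.load(open('w1.pkl','rb'));f=lambda x,y:np.array([274+(x+.5)/5-.5,208+(y+.5)/5-.5])
t=optics.read_camera('top');s=optics.read_camera('side')
for k in (t,s): k['R']=np.array(k['R']);k['t']=np.array(k['t'])
P,e=tri((t,[225.4-.4,230.6]),(s,[302.8,150.2]),(c,f(405,311)));print('P',P,e)
def frame(yaw):
  a=np.radians(yaw);h=np.array([np.cos(a),np.sin(a),0]);z=-.5*h+np.array([0,0,.866]);x=.866*h+np.array([0,0,.5]);return np.c_[x,np.cross(z,x),z]
def on(p,R,d=0):
  o,v=ray(c,p);z=R[:,2];Q=P+d*z;X=o+v*(z@(Q-o))/(z@v);return R.T@(X-P)
E
python3 - <<'E'
from g import *
for yaw in (-6,-3,0,3):
  R=frame(yaw)
  ang=lambda q:np.degrees(np.arctan2(q[1],q[0]))
  a,b=on(f(455,440),R),on(f(358,185),R)
  m=[on(f(205,352),R,-.015),on(f(28,392),R,-.015)]
  rim=[np.round(on(f(*p),R)[:2]*1000,1).tolist() for p in [(198,300),(612,315),(380,100),(430,520)]]
  print(yaw,'slot',ang(a-b),np.round((a+b)/2*1000,1),'bar',ang(m[1]-m[0]),np.round(np.array(m)*1000,1).tolist(),rim)
E
```

```text
P [0.54722014 0.15862138 0.12765379] [np.float64(0.0003497262172670863), np.float64(0.0002682928741319871), np.float64(0.0005314850857162575)]
-6 slot 14.764573969350476 [ 0.4  0.3 -0. ] bar -83.25774520369012 [[3.4, -31.7, -15.0], [6.7, -60.1, -15.0]] [[-4.2, -30.4], [4.1, 30.4], [-31.2, 0.0], [30.2, 0.4]]
-3 slot 12.166465083244386 [ 0.4  0.3 -0. ] bar -85.88578771895294 [[1.9, -32.3, -15.0], [4.0, -61.1, -15.0]] [[-5.6, -30.3], [5.5, 30.1], [-31.2, 1.4], [30.2, -0.9]]
0 slot 9.575588757799798 [0.4 0.3 0. ] bar -88.5167434666184 [[0.4, -32.8, -15.0], [1.2, -62.0, -15.0]] [[-7.0, -30.1], [6.8, 29.8], [-31.1, 2.8], [30.1, -2.3]]
3 slot 6.988580005623618 [0.4 0.3 0. ] bar -91.14875491764366 [[-1.1, -33.4, -15.0], [-1.7, -62.9, -15.0]] [[-8.4, -29.9], [8.1, 29.4], [-30.9, 4.3], [30.0, -3.7]]
```

```bash
python3 -m pendant '[-1.957,-3.914,0.72,0,0,0,1, -1.957,-3.914,0.72,0,0,0,1, -1.957,-3.914,0.72,0,0,0,1, -1.957,-3.914,0.72,0,0,0,1, -1.957,-3.914,0.72,0,0,0,1, -1.957,-3.914,0.72,0,0,0,1, -1.957,-3.914,0.72,0,0,0,1, 0,0,0,0,0,0,1, 0,0,0,0,0,0,1, 0,0,0,0,0,0,1]'
python3 - <<'E'
from h import *
import pickle
s=sense();print(s['qpos'],s['ee_pos'])
c=cam('wrist');pickle.dump(c,open('w2.pkl','wb'))
a=np.radians(-12.5);ex=np.array([np.cos(a),np.sin(a),0]);E0=np.array([.565,-.137,.004])
print(proj(c,[E0+[0,0,.094],E0+ex*.062+[0,0,.044]]))
p=proj(c,E0+[0,0,.07])[0];x,y=np.clip((p-[100,75]).astype(int),0,[440,250]);print(x,y)
cv2.imwrite('pics/w2.png',cv2.resize(c['frame'][y:y+150,x:x+200],None,fx=4,fy=4,interpolation=cv2.INTER_CUBIC))
E
```

```text
t: 2.95
ee_pos: [0.5658, -0.1345, 0.1821]
orientation: [-0.0, 0.107, 0.994, 0.0]
ft_force: [0.0, 0.6, 0.5]
width: 0.0853
grip_force: 0.0
[-3.82287097e-01  2.89902271e-01  1.59892639e+00  3.97240435e-04
  1.25290610e+00 -1.73914894e+00] [ 0.5658255  -0.13447491  0.18210857]
[[327.59028384 215.7059166 ]
 [328.10547969 265.66381982]]
227 129
```

View pics/w2.png

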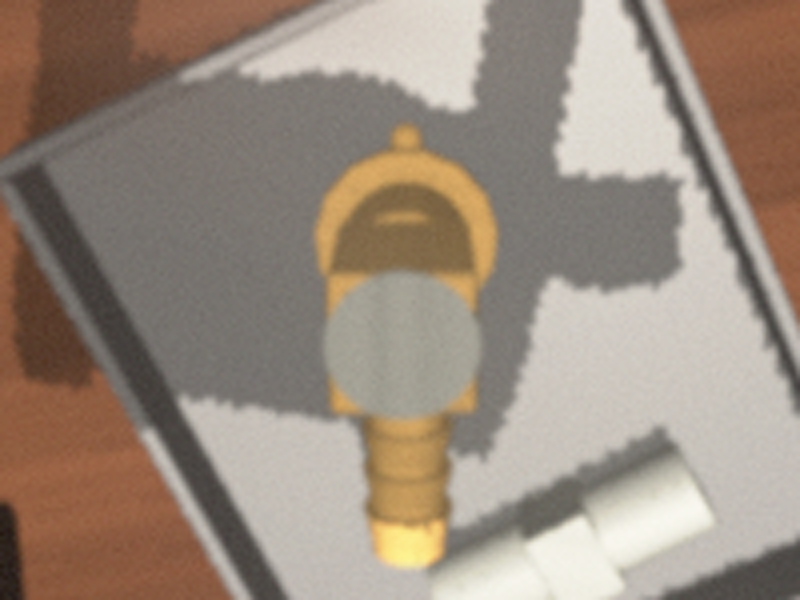

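The close view confirms the pose: boss top at full-frame (327.4,214.8) against the predicted (327.6,215.7), and the tail lies straight along the tool's −x. I'll descend and grip.

```bash
python3 -m pendant '[0.07,-0.25,2.3,0,0,0,1, 0,0,2.3,0,0,0,1, 0,0,2.3,0,0,0,1, 0,0,2.4,0,0,0,1, 0,0,0,0,0,0,0.3, 0,0,0,0,0,0,-1, 0,0,0,0,0,0,-1, 0,0,0,0,0,0,-1, 0,0,0,0,0,0,-1, 0,0,0,0,0,0,-1]'
```

```text
t: 4.25
ee_pos: [0.5659, -0.1387, 0.0905]
orientation: [0.001, 0.108, 0.994, -0.0]
ft_force: [1.5, 3.1, 6.2]
width: 0.0232
grip_force: 59.5
```

```bash
python3 -m pendant '[0,0,-5,0,0,0,-1, 0,0,-5,0,0,0,-1, 0,0,-5,0,0,0,-1, 0,0,0,0,0,0,-1, 0,0,0,0,0,0,-1, 0,0,0,0,0,0,-1, 0,0,0,0,0,0,-1, 0,0,0,0,0,0,-1, 0,0,0,0,0,0,-1, 0,0,0,0,0,0,-1]'
cat >> g.py <<'E'
def target(h,ang,yaw=1.2,dx=0.,Ez=.0865):
  "tool pose: foot h above rim, tail at ang deg in port frame; dx=elbow axis offset in tool x"
  R=frame(yaw);a=np.radians(ang);ex=R@[np.cos(a),np.sin(a),0];z=-R[:,2];x=-ex
  Rt=np.c_[x,np.cross(z,x),z];T=np.eye(4);T[:3,:3]=Rt;T[:3,3]=P+R[:,2]*h-Rt@[dx,0,Ez];return T
def rel(T0,T1):
  D=np.linalg.inv(T0)@T1;return np.round(D[:3,3]*100,2),np.round(np.degrees(Ro.from_matrix(D[:3,:3]).as_rotvec()),2)
E
python3 - <<'E'
from g import *
s=sense();T=tool(s);print(s['ee_pos'],s['ft_force'],s['width'])
T1=target(.04,8.5);d,r=rel(T,T1);print('rot',r,'shift in final axes (cm)',np.round(T1[:3,:3].T@(T1[:3,3]-T[:3,3])*100,2),T1[:3,3])
c=cam('wrist');cv2.imwrite('pics/w3.png',cv2.resize(c['frame'][130:400,170:530],(800,600),interpolation=cv2.INTER_CUBIC))
E
```

```text
t: 5.5
ee_pos: [0.5647, -0.1387, 0.2389]
orientation: [0.0, 0.108, 0.994, -0.0]
ft_force: [-0.0, -0.5, -2.1]
width: 0.0231
grip_force: 59.6
P [0.54722014 0.15862138 0.12765379] [np.float64(0.0003497262172670863), np.float64(0.0002682928741319871), np.float64(0.0005314850857162575)]
[ 0.56474813 -0.13867321  0.23899841] [ 0.82017704  0.26892487 -0.97959256] 0.023331723633418608
rot [ -1.35 -30.14 -21.58] shift in final axes (cm) [ 2.08 30.4  -3.57] [0.48398401 0.15729677 0.23720279]
```

View pics/w3.png

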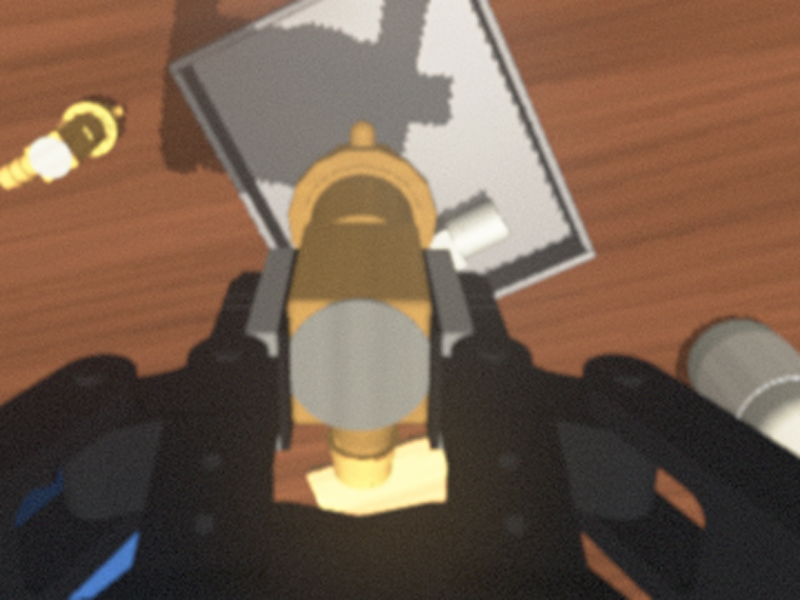

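Boss is held square, with its top centre at full-frame (332,294), so the elbow axis is about 1 mm along tool +x. Now I'll rotate and carry it to 40 mm above the rim.

```bash
python3 -m pendant '[0,0,0,-0.34,-7.54,-5.4,-1, 0,0,0,-0.34,-7.54,-5.4,-1, 0,0,0,-0.34,-7.54,-5.4,-1, 0,0,0,-0.34,-7.54,-5.4,-1, 0.33,5.07,-0.6,0,0,0,-1, 0.33,5.07,-0.6,0,0,0,-1, 0.33,5.07,-0.6,0,0,0,-1, 0.33,5.07,-0.6,0,0,0,-1, 0.33,5.07,-0.6,0,0,0,-1, 0.33,5.07,-0.6,0,0,0,-1]'
python3 -m pendant '[0,0,0,0,0,0,-1,0,0,0,0,0,0,-1,0,0,0,0,0,0,-1,0,0,0,0,0,0,-1,0,0,0,0,0,0,-1,0,0,0,0,0,0,-1,0,0,0,0,0,0,-1,0,0,0,0,0,0,-1,0,0,0,0,0,0,-1,0,0,0,0,0,0,-1]'
python3 - <<'E'
from g import *
s=sense();T=tool(s);print(s['qpos'],s['ee_pos'])
T1=target(.04,8.5,dx=.001);print(rel(T,T1))
a=t['frame'][190:250,190:270];b=s2=s and optics.read_camera('side')['frame'][110:170,265:345]
w=cam('wrist')['frame'][130:400,170:530]
u=lambda i:cv2.resize(i,(400,300),interpolation=cv2.INTER_CUBIC)
cv2.imwrite('pics/c4.png',np.vstack([np.hstack([u(a),u(b)]),np.hstack([u(w),u(w)*0])]))
E
```

```text
t: 6.9
ee_pos: [0.4834, 0.159, 0.2381]
orientation: [0.258, -0.081, 0.962, -0.016]
ft_force: [0.5, 0.2, -3.3]
width: 0.0231
grip_force: 59.8
t: 8.15
ee_pos: [0.4845, 0.1577, 0.2379]
orientation: [0.258, -0.082, 0.962, -0.016]
ft_force: [0.9, 0.3, -3.2]
width: 0.0231
grip_force: 60.4
P [0.54722014 0.15862138 0.12765379] [np.float64(0.0003497262172670863), np.float64(0.0002682928741319871), np.float64(0.0005314850857162575)]
[ 0.19428498 -0.18996089  2.06550612 -0.12591613  0.75273009 -1.47679472] [0.48447006 0.15771824 0.23785081]
(array([-0.02, -0.03,  0.03]), array([0.02, 0.01, 0.01]))
```

View pics/c4.png

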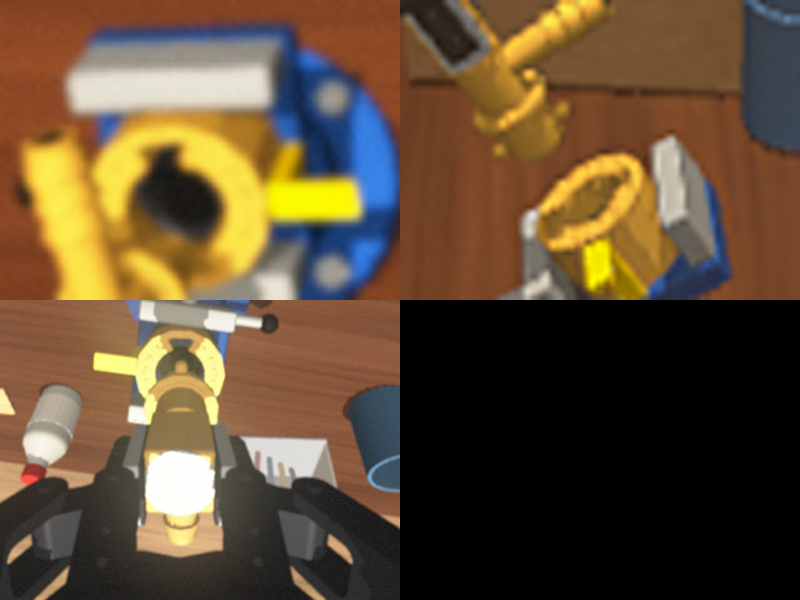

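The wrist view shows the near lug (181,365) in line with the near slot (180,345). The side view shows the foot at about (291,140) above the rim. I'll check that against the prediction.

```bash
python3 - <<'E'
from g import *
T=tool();foot=T[:3,3]+T[:3,:3]@[.001,0,.0865]; R=frame(1.2)
print('foot in port mm',R.T@(foot-P)*1000, 'side px foot',proj(s,foot),'out side/top',proj(s,foot+T[:3,:3]@[-.062,0,-.044]),proj(t,foot+T[:3,:3]@[-.062,0,-.044]))
E
```

```text
P [0.54722014 0.15862138 0.12765379] [np.float64(0.0003497262172670863), np.float64(0.0002682928741319871), np.float64(0.0005314850857162575)]
foot in port mm [-0.24226058  0.23581878 40.28842299] side px foot [[293.33592789 138.20874865]] out side/top [[305.3976425  108.97667238]] [[199.50802276 216.66945621]]
```

```bash
cat > st.py <<'E'
from g import *
import sys
s0=sense();T=tool(s0);foot=T[:3,3]+T[:3,:3]@[.001,0,.0865];R=frame(1.2);ex=-R.T@T[:3,0]
print('foot mm',np.round(R.T@(foot-P)*1000,2),'tail',np.degrees(np.arctan2(ex[1],ex[0])).round(1),'tilt',np.degrees(np.arccos(-R[:,2]@T[:3,2])).round(2),'F port',np.round(R.T@s0['ft_force'],1),'M port',np.round(R.T@s0['ft_torque'],2),'q6',s0['qpos'][5].round(2),'t',s0['t'])
E
python3 -m pendant '[0,0,1.2,0,0,0,-1, 0,0,1.2,0,0,0,-1, 0,0,1.2,0,0,0,-1, 0,0,0.3,0,0,0,-1, 0,0,0.3,0,0,0,-1, 0,0,0.2,0,0,0,-1, 0,0,0.1,0,0,0,-1, 0,0,0,0,0,0,-1, 0,0,0,0,0,0,-1, 0,0,0,0,0,0,-1]' ; python3 st.py
```

```text
t: 9.7
ee_pos: [0.507, 0.1582, 0.1991]
orientation: [0.259, -0.082, 0.962, -0.016]
ft_force: [0.2, 0.1, -3.2]
width: 0.0232
grip_force: 60.4
P [0.54722014 0.15862138 0.12765379] [np.float64(0.0003497262172670863), np.float64(0.0002682928741319871), np.float64(0.0005314850857162575)]
foot mm [-0.13  0.25 -4.62] tail 8.5 tilt 0.38 F port [-1.2  0.9 -1.7] M port [0.01 0.49 0.05] q6 -1.47 t 9.8
```

```bash
python3 -m pendant '[0,0,0.2,0,0,0,-1, 0,0,0.2,0,0,0,-1, 0,0,0.2,0,0,0,-1, 0,0,0.2,0,0,0,-1, 0,0,0.1,0,0,0,-1, 0,0,0.1,0,0,0,-1, 0,0,0,0,0,0,-1, 0,0,0,0,0,0,-1, 0,0,0,0,0,0,-1, 0,0,0,0,0,0,-1]' ; python3 st.py
```

```text
t: 11.05
ee_pos: [0.512, 0.1583, 0.1903]
orientation: [0.258, -0.082, 0.962, -0.016]
ft_force: [-0.1, 0.3, -3.0]
width: 0.0235
grip_force: 60.3
P [0.54722014 0.15862138 0.12765379] [np.float64(0.0003497262172670863), np.float64(0.0002682928741319871), np.float64(0.0005314850857162575)]
foot mm [ -0.18   0.26 -14.67] tail 8.5 tilt 0.38 F port [-0.5  0.5 -2.8] M port [0.   0.41 0.01] q6 -1.47 t 11.15
```

```bash
python3 -m pendant '[0,0,0.1,0,0,0,-1, 0,0,0.1,0,0,0,-1, 0,0,0.1,0,0,0,-1, 0,0,0.1,0,0,0,-1, 0,0,0.05,0,0,0,-1, 0,0,0,0,0,0,-1, 0,0,0,0,0,0,-1, 0,0,0,0,0,0,-1, 0,0,0,0,0,0,-1, 0,0,0,0,0,0,-1]' ; python3 st.py
```

```text
t: 12.4
ee_pos: [0.514, 0.1584, 0.1874]
orientation: [0.258, -0.082, 0.962, -0.016]
ft_force: [-9.9, -1.2, 9.7]
width: 0.0233
grip_force: 62.6
P [0.54722014 0.15862138 0.12765379] [np.float64(0.0003497262172670863), np.float64(0.0002682928741319871), np.float64(0.0005314850857162575)]
foot mm [  0.15   0.39 -18.14] tail 8.5 tilt 0.38 F port [-5.1 -0.1 13.5] M port [-0.24  1.22 -0.04] q6 -1.47 t 12.5
```

```bash
python3 -m pendant '[0,-0.01,0,0,0,5,-1, 0,-0.01,0,0,0,5,-1, 0,-0.01,0,0,0,5,-1, 0,-0.01,0.03,0,0,5,-1, 0,-0.01,0.03,0,0,5,-1, 0,-0.01,0.03,0,0,5,-1, 0,0,0,0,0,0,-1, 0,0,0,0,0,0,-1, 0,0,0,0,0,0,-1, 0,0,0,0,0,0,-1]' ; python3 st.py
```

```text
t: 13.75
ee_pos: [0.5153, 0.1578, 0.1876]
orientation: [0.255, 0.17, 0.951, 0.051]
ft_force: [-10.7, -0.9, 10.8]
width: 0.0233
grip_force: 62.7
P [0.54722014 0.15862138 0.12765379] [np.float64(0.0003497262172670863), np.float64(0.0002682928741319871), np.float64(0.0005314850857162575)]
foot mm [  1.62   0.29 -18.61] tail -21.5 tilt 0.41 F port [-3.  -1.5 15.1] M port [-0.4   0.99 -0.03] q6 -0.95 t 13.85
```

```bash
python3 -m pendant '[0.07,-0.04,0.03,0,0,5,-1, 0,-0.01,0.03,0,0,5,-1, 0,-0.01,0.03,0,0,5,-1, 0,-0.01,0.03,0,0,5,-1, 0,-0.01,0.03,0,0,5,-1, 0,-0.01,0.03,0,0,5,-1, 0,-0.01,0.03,0,0,5,-1, 0,-0.01,0.03,0,0,5,-1, 0,0,0,0,0,0,-1, 0,0,0,0,0,0,-1]' ; python3 st.py
```

```text
t: 15.1
ee_pos: [0.515, 0.1572, 0.1853]
orientation: [0.222, 0.485, 0.835, 0.135]
ft_force: [-15.6, -1.9, 17.3]
width: 0.023
grip_force: 63.8
P [0.54722014 0.15862138 0.12765379] [np.float64(0.0003497262172670863), np.float64(0.0002682928741319871), np.float64(0.0005314850857162575)]
foot mm [  0.57   0.15 -20.45] tail -61.5 tilt 0.39 F port [-5.3 -2.5 24. ] M port [-0.45  1.58 -0.02] q6 -0.25 t 15.2
```

```bash
python3 -m pendant '[0,-0.01,0.03,0,0,4,-1, 0,-0.01,0.02,0,0,4,-1, 0,-0.01,0.02,0,0,4,-1, 0,-0.01,0.02,0,0,4,-1, 0,-0.01,0.02,0,0,4,-1, 0,-0.01,0.02,0,0,4,-1, 0,-0.01,0.02,0,0,2.5,-1, 0,0,0,0,0,0,-1, 0,0,0,0,0,0,-1, 0,0,0,0,0,0,-1]' ; python3 st.py
python3 - <<'E'
from g import *
T=tool();foot=T[:3,3]+T[:3,:3]@[.001,0,.0865];o=foot+T[:3,:3]@[-.062,0,-.044]
print(proj(t,o),proj(s,o))
u=lambda i:cv2.resize(i,(400,300),interpolation=cv2.INTER_CUBIC)
w=cam('wrist')['frame'][130:400,170:530]
cv2.imwrite('pics/c5.png',np.vstack([np.hstack([u(t['frame'][190:250,190:270]),u(s['frame'][110:170,265:345])]),np.hstack([u(w),u(w)*0])]))
E
```

```text
t: 16.45
ee_pos: [0.5149, 0.1569, 0.1843]
orientation: [0.185, 0.663, 0.702, 0.182]
ft_force: [-23.0, -3.3, 24.5]
width: 0.0232
grip_force: 65.2
P [0.54722014 0.15862138 0.12765379] [np.float64(0.0003497262172670863), np.float64(0.0002682928741319871), np.float64(0.0005314850857162575)]
foot mm [  0.42  -0.   -21.26] tail -87.9 tilt 0.39 F port [-7.9 -2.9 32.3] M port [-0.6   2.02  0.06] q6 0.21 t 16.55
P [0.54722014 0.15862138 0.12765379] [np.float64(0.0003497262172670863), np.float64(0.0002682928741319871), np.float64(0.0005314850857162575)]
[[260.71763401 234.29432945]] [[299.34780964 159.05359153]]
```

View pics/c5.png

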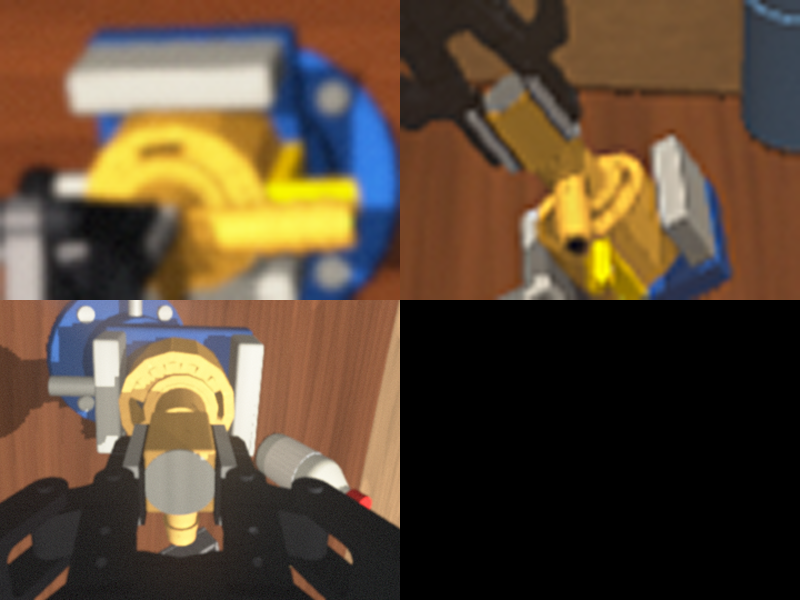

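Elbow followed the gripper: the tail end is at top (260,234.7) and side (300,158.4), matching the predicted positions and parallel to the mark. I'll add a small final turn, relieve the push, open and back off.

```bash
python3 -m pendant '[0,0,0,0,0,1.5,-1, 0,0,-0.03,0,0,0,-1, 0,0,-0.03,0,0,0,-1, 0,0,0,0,0,0,-1, 0,0,0,0,0,0,0, 0,0,0,0,0,0,0.5, 0,0,0,0,0,0,0.5, 0,0,0,0,0,0,0.5, 0,0,0,0,0,0,0.5, 0,0,0,0,0,0,0.5]' && python3 -m pendant '[0,0,-1,0,0,0,0.5, 0,0,-2,0,0,0,0.5, 0,0,-3,0,0,0,0.5, 0,0,-3,0,0,0,0.5, 0,0,-2,0,0,0,0.5, 0,0,0,0,0,0,0.5, 0,0,0,0,0,0,0.5, 0,0,0,0,0,0,0.5, 0,0,0,0,0,0,0.5, 0,0,0,0,0,0,0.5]'
python3 - <<'E'
from g import *
R=frame(1.2);foot=P-R[:,2]*.021;o=foot+R@[0,-.062,.044];b=foot+R[:,2]*.094
print('expected outlet, boss top: top',proj(t,[o,b])-[190,190],'side',proj(s,[o,b])-[265,110])
u=lambda i:cv2.resize(i,(400,300),interpolation=cv2.INTER_CUBIC)
c=cam('wrist');print('wrist',proj(c,[o,b]));w=c['frame'][100:400,120:520]
cv2.imwrite('pics/c6.png',np.vstack([np.hstack([u(t['frame'][190:250,190:270]),u(s['frame'][110:170,265:345])]),np.hstack([u(w),u(w)*0])]))
E
```

```text
t: 17.95
ee_pos: [0.5147, 0.1569, 0.1816]
orientation: [0.182, 0.673, 0.693, 0.184]
ft_force: [0.1, -0.0, -0.8]
width: 0.0642
grip_force: 0.0
t: 19.2
ee_pos: [0.4596, 0.1556, 0.2763]
orientation: [0.182, 0.673, 0.693, 0.184]
ft_force: [-0.5, -0.1, -0.2]
width: 0.0638
grip_force: 0.0
P [0.54722014 0.15862138 0.12765379] [np.float64(0.0003497262172670863), np.float64(0.0002682928741319871), np.float64(0.0005314850857162575)]
expected outlet, boss top: top [[70.85353611 45.83396756]
 [23.74037759 61.94551877]] side [[33.30990332 49.51159044]
 [20.36365635 18.04465335]]
wrist [[331.55345755 256.15839273]
 [332.42857909 206.58815391]]
```

View pics/c6.png

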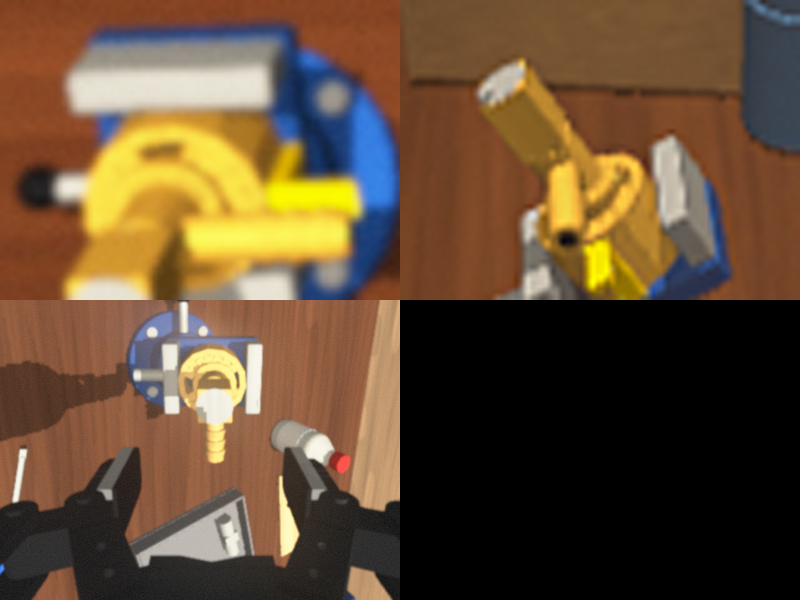

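```bash
python3 - <<'E'
from g import *
a=cv2.imread('pics/c5.png');b=cv2.imread('pics/c6.png')
def m(x0,y0,x1,y1):
    r=cv2.matchTemplate(b[max(0,y0-25):y1+25,x0-25:x1+25],a[y0:y1,x0:x1],cv2.TM_CCOEFF_NORMED);_,v,_,l=cv2.minMaxLoc(r);return (np.array(l)-[25,min(25,y0)])/5,v
print('side tail shift px',m(552,205,592,256),'top tail',m(225,200,362,252),'static side',m(640,130,720,280),'static top',m(270,60,380,195))
R=frame(1.2);f0=P-R[:,2]*.021
o=lambda ang,dz:f0+R@[.062*np.cos(np.radians(ang)),.062*np.sin(np.radians(ang)),.044+dz]
for nm,c_ in (('side',s),('top',t)):
  b0=proj(c_,o(-88,0))[0]
  print(nm,'per +1mm z',proj(c_,o(-88,.001))[0]-b0,'per -1deg',proj(c_,o(-89,0))[0]-b0)
X,e=tri((t,[259.2,236.4]),(s,[298.2,157.2]));print('outlet in port mm',R.T@(X-P)*1000,e)
E
```

```text
P [0.54722014 0.15862138 0.12765379] [np.float64(0.0003497262172670863), np.float64(0.0002682928741319871), np.float64(0.0005314850857162575)]
side tail shift px (array([-1.6, -1.4]), 0.971949577331543) top tail (array([-0.6,  2.2]), 0.975086510181427) static side (array([0., 0.]), 0.9998489618301392) static top (array([0., 0.]), 0.999352216720581)
side per +1mm z [-0.24671662 -0.30079937] per -1deg [-0.40985892  0.22571738]
top per +1mm z [-0.08637834  0.2798789 ] per -1deg [0.06942325 0.61730347]
outlet in port mm [  1.96781706 -60.10814636  27.49022259] [np.float64(0.0006256277493988827), np.float64(0.0006256277493987132)]
```

Comparing the pictures before and after release suggests the elbow rose along the axis, leaving the foot near −16.5 mm. I'll look from the side with the wrist camera to measure the depth properly.

```bash
python3 -m pendant '[2.4,0,0.7,0,0,0,0.5, 2.4,0,0.7,0,0,0,0.5, 2.4,0,0.7,0,0,0,0.5, 0,0,0,0,-10,0,0.5, 0,0,0,0,-10,0,0.5, 0,0,0,0,-10,0,0.5, 0,0,0,0,0,0,0.5, 0,0,0,0,0,0,0.5, 0,0,0,0,0,0,0.5, 0,0,0,0,0,0,0.5]'
python3 - <<'E'
from g import *
import pickle
c=cam('wrist');pickle.dump(c,open('w7.pkl','wb'));R=frame(1.2)
print(sense()['qpos'].round(2) if hasattr(sense()['qpos'],'round') else sense()['qpos'])
for d in (-.0165,-.0205):
  f0=P+R[:,2]*d;print(d,proj(c,[P,f0+R[:,2]*.03,f0+R[:,2]*.058,f0+R[:,2]*.094,f0+R@[0,-.062,.044]]).round(1).tolist())
p=proj(c,P+R[:,2]*.03)[0];x,y=np.clip((p-[80,60]).astype(int),0,[480,280]);print(x,y)
cv2.imwrite('pics/w7.png',cv2.resize(c['frame'][y:y+120,x:x+160],None,fx=5,fy=5,interpolation=cv2.INTER_CUBIC))
E
```

```text
t: 20.7
ee_pos: [0.4682, 0.227, 0.2595]
orientation: [0.355, 0.698, 0.622, 0.005]
ft_force: [-1.3, -1.0, -0.2]
width: 0.064
grip_force: 0.0
P [0.54722014 0.15862138 0.12765379] [np.float64(0.0003497262172670863), np.float64(0.0002682928741319871), np.float64(0.0005314850857162575)]
[ 0.66  0.12  1.79 -0.77  1.26  1.03]
-0.0165 [[331.3, 166.3], [331.3, 176.9], [331.4, 201.3], [331.4, 238.5], [330.8, 235.4]]
-0.0205 [[331.3, 166.3], [331.3, 173.7], [331.4, 197.6], [331.4, 234.0], [330.8, 232.0]]
251 130
```

View pics/w7.png

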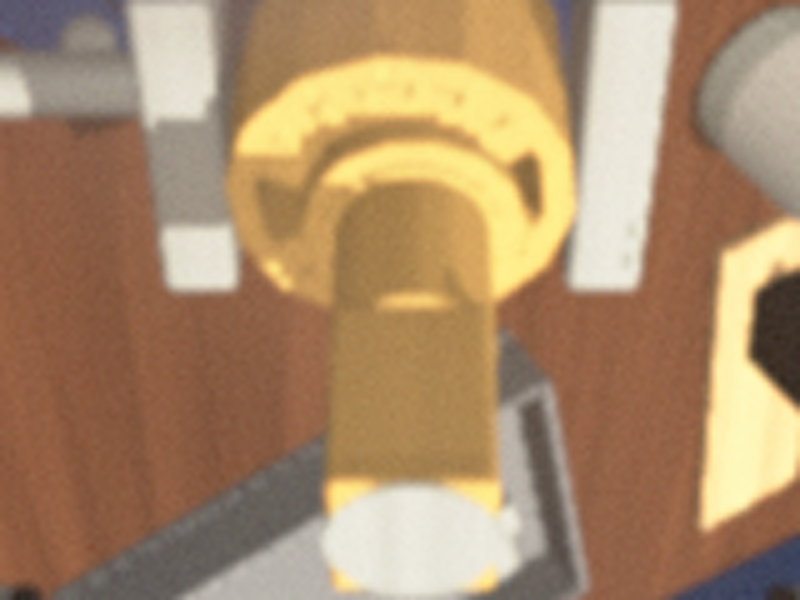

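The side-on view shows the boss top centre at crop (416,538), its front edge at y≈483, the shank shoulder's far edge at y≈140 and the rim's far edge at y≈57. From these I'll work out the foot depth relative to the rim.

```bash
python3 - <<'E'
from g import *
import pickle
c=pickle.load(open('w7.pkl','rb'));R=frame(1.2)
pr=lambda X:(proj(c,P+(R@np.atleast_2d(X).T).T)-[251,130]+.4)*5
th=np.linspace(0,2*np.pi,180);circ=lambda r,z:pr(np.c_[1.5e-3+r*np.cos(th),r*np.sin(th),0*th+z])
q=circ(.0295,0)-[9,0];print('rim y',q.min(0),q.max(0),'obs y top 57, x 230..577')
for d in (-.0165,-.0185,-.0205):
  sh=circ(.015,d+.03);bt=circ(.012,d+.094)
  print(d,'shank far y(140)',sh[:,1].min().round(1),'x(305-520)',sh.min(0)[0].round(),sh.max(0)[0].round(),'top disc y(485..592)',bt[:,1].min().round(1),bt[:,1].max().round(1),'boss front top/bottom edge(483,~305?)',pr([[.0015,.012,d+.094],[.0015,.012,d+.058],[.0015,.013,d+.058]])[:,1].round(1))
E
```

```text
P [0.54722014 0.15862138 0.12765379] [np.float64(0.0003497262172670863), np.float64(0.0002682928741319871), np.float64(0.0005314850857162575)]
rim y [232.36915877  44.31212638] [573.82722614 304.06377796] obs y top 57, x 230..577
-0.0165 shank far y(140) 168.3 x(305-520) 323.0 502.0 top disc y(485..592) 491.6 594.1 boss front top/bottom edge(483,~305?) [491.6 304.4 299.7]
-0.0185 shank far y(140) 160.2 x(305-520) 323.0 502.0 top disc y(485..592) 480.2 582.9 boss front top/bottom edge(483,~305?) [480.2 295.1 290.4]
-0.0205 shank far y(140) 152.3 x(305-520) 324.0 501.0 top disc y(485..592) 468.9 571.8 boss front top/bottom edge(483,~305?) [468.9 285.9 281.2]
```

The rim shows an image bias of about 10 crop px. Corrected for it, the foot is about 19 mm below the rim, the tail end about 2–3 mm sideways, and the axis offset about 1.5 mm. All are within limits.

```bash
python3 -c "
from plant import order
print(order.sign_off())"
```

```text
the job is handed in; nothing more can be done
None
```

I screwed the elbow into the port, left its hose tail along the yellow mark, released it and handed the job in. By camera the foot is about 19 mm below the rim and the tail end 2–3 mm off the mark line; the sign-off returned no verdict.

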